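# Clamp a guard cartridge with a sunken knob

## Robot

A 6-joint arm with a two-finger parallel gripper is mounted at the origin on the work surface. World frame = base frame: x ahead of the robot, y to its left, z up, the work surface at z = 0. Lengths are in m, angles in rad, forces in N, time in s.
With the tool pointing down it reaches from about 0.35 to 0.975 m from the base axis. Payload 7.1 kg.
Tool frame: the origin (TCP) lies at the very end of the fingers, on their centre line; the grasp point (between the pads) lies 19 mm behind it (hold_point_z is the distance from the TCP to the grasp point, in m); z points along the fingers, y is the line along which they close (so a half turn about z gives the same grasp; the last joint's range is limited). The gripper opens to 88 mm and grips with 3 to 60 N. Pads are 20 mm wide; open, the fingers measure 115 mm over their backs; the gripper's body (75 mm by 178 mm) begins 61 mm behind the grasp point.
Start: joints at [-1.33, 0.423, 1.63, -0, 1.089, -0.019], TCP at [0.161, -0.604, 0.223] pointing down, gripper open.
Joint ranges: [-3, 3], [-0.9, 2.11], [0.09, 2.58], [-1.31, 4.45], [0.11, 2.69], [-2.54, 2.54]. Speed limits (rad/s): [2.39, 2.39, 3.01, 3.14, 3.14, 3.14].

## Interface

Orientations are given as a unit quaternion [w, x, y, z].
In Python, from plant import * gives the robot as it stands. The module is installed in compiled form; this text tells all that it offers.
- The arm moves only by the tool arm_command, never from a script. Its argument "commands" is a list of rows, each a list of 7 numbers: the shift along the tool's x, y, z each as a share of 25 cm, from -1 to 1, then the turn, a rotation vector about the tool's x, y, z each as a share of 90 degrees, from -1 to 1, then the closure, from -1 (fully open) to 1 (shut), so that 0 is half open. In form: [[x, y, z, wx, wy, wz, fingers], ...]. A call has 1 to 20 rows; each row is the pose to reach, as a shift and turn from the pose commanded when the call began, along the tool's axes at that moment; what a row does not reach only later rows make up. A row lasts 1/12 s, in which the tool goes at most 41.7 mm and 7.16 degrees, less where a joint would pass 70% of its speed; a pose out of reach is approached as far as the arm can. A call with a number of a shift or a turn outside -1 to 1 is refused whole. A call with a gripper value outside its range is refused whole. The fingers move at their own pace and stop on an object; "force" is the grip in N (left out, the last holds). Time passes only in rows, so rows that repeat a pose let the fingers close. It gives the time, the measured TCP pose, the force, the opening and the grip force at its end, in the units of the state.
- sense(): the state, without advancing time (a new reading comes with each control period).
- get_image(name): name is "scene" or "top" or "wrist"; returns the picture (400x640x3 uint8, red, green, blue); there is no depth.
- get_calibration(name): a dict with "intrinsics" (3x3 intrinsics, pixels), "k1" (the pictures are not rectified: a ray, as slopes to the right and down, at radius r is drawn at 1 + k1 r^2 times it, then the intrinsics apply), "xyz" and "orientation" of the camera in the world; the wrist camera has in their place "mount" (4x4, takes a point from camera to tool coordinates, whose origin is the TCP and whose axes are the flange's). Camera axes: x right, y down, z forward; pixel columns grow to the right and rows downward; lengths in m; the calibration is good to about 2 mm. A picture is of the moment at which its call begins: read the wrist's pose just before it. get_calibration takes no time and is no camera call.
- hand_in(): hands the job in; it is judged then, once.
Trained networks look in the newest picture that a camera, given by its name, has taken for a name from the list of things; names that differ only in an ending like _2 or _b are one class to them, and where a whole thing is asked for, a point or a joint stands for the part that bears it (a point fixed in the world has none). Each returns a list of dicts, best first, with "confidence" (0 to 1); they miss things now and then, are a little off and sometimes report something else, mostly with a low value. They report only what shows in the picture. A call takes as long as a camera call.
- boxes_of(camera, label): "extent" ([left, top, right, bottom] as shares, 0 to 1, of the picture: columns of its width, rows of its height, round what is visible of it).
The state is a dict: "time_s": time; "qpos": joint angles; "qvel": joint speeds; "tau": joint torques, N m; "eef_pos": TCP position; "tcp_rot": TCP orientation; "wrist_force": force on the tool from outside, world axes, zero at the start; "moment": the same for the moment, N m; "gripper_width": opening from 0.0 (shut) to 1.0 (fully open); "finger_force": force on a finger pad.
Only numpy, scipy, OpenCV 4.12 (cv2) and the standard library are available. Lean on these libraries where they do the work, as an engineer would, in place of code of your own. Each camera call takes 0.05 s, during which the arm holds its last target. There are 200 camera calls.

## Task

Stand the tall slim steel cartridge in the rectangular pocket of the white clamp module, then turn the small sunken knob in the round well clockwise until you feel it stiffen as the pad presses the cartridge against its stop, and give it only about 20 degrees more: overtightening crushes the cartridge. Do not push hard on the module's case, let go of everything, and leave all else standing where it is.

Things in the scene. Friction and masses are not known exactly. Their poses are not given: they have to be found in the camera images.
- cartridge_center (a point): centre (half-way up) of the cartridge to be clamped: a plain steel cylinder 24 mm in diameter, 96 mm tall, upright, z along its axis, 160 g, on a 4 mm rubber mat in a row with two other steel cartridges, 85 mm apart in varying order. Grip it about 15 mm above this point, so that the fingertips stay above the module's top when its foot is on the pocket floor.
- pocket (a point): centre of the floor of the rectangular pocket in the clamp module's top, z up, 26 mm below that top. The pocket is 28 mm wide along this frame's x; along y it is free at least 14 mm both ways, so the cartridge can be set down here. Fully home: its foot on this floor. A steel stop stands on the +y side, its face 14.5 to 24.5 mm from here (varies, not measured).
- knob_grip (a point): on the axis of the clamp knob, 23 mm above the floor of its well, z up. The knob: fluted black cylinder, 26 mm diameter, 32 mm tall, in the middle of a round well 84 mm in diameter and 40 mm deep; its top is 9 mm above this point and 8 mm below the module's top. 29 mm is free all round it: open the fingers only to about 40 mm before going in. Clockwise from above tightens.
- well (a point): centre of the round well's floor, where the knob stands, 40 mm below the module's top, z up. The knob's angle is not measured; turning drag about 0.18 N m, which also holds it where it is left; no detents. It needs 0.7 to 2.7 rad clockwise until the pad has pressed the cartridge to the stop; there the resistance steps up by about 0.06 N m and then rises by about 0.13 N m per rad. Regrip where needed.
- pad: the steel clamp pad on the pocket's -y side, 22 mm wide, 16 mm tall; origin at the middle of its face, 14 mm above the pocket floor. It starts 15.5 to 20.5 mm from the pocket's centre and moves along +y of the pocket frame by 8 mm per rad of knob. It sits on a spring preloaded to 8 N, then 16 N more per rad of knob. Proper clamping is 10 to 16 N; over 20 N crushes the cartridge.
- panel: the white top block of the clamp module, 170 mm along its x, 280 mm along its y, 40 mm tall, with the well and the pocket; origin at the centre of its underside (45 mm above the table), z up. Its top is 85 mm above the table. The well is at its y = -65 mm, the pocket at y = +68 mm.
- cartridge: the same guard cartridge; origin at the centre of its foot, z along its axis.
- short_cart: the shorter cartridge (24 mm diameter, 55 mm tall), to be left alone; origin at the centre of its foot.
- thick_cart: the thicker cartridge (40 mm diameter, 75 mm tall), to be left alone; origin at the centre of its foot.
- solvent_a: clear bottle, 70 mm diameter, 170 mm tall, at the robot's right, to be left alone; origin under its foot.
- beaker: glass beaker, 64 mm diameter, 85 mm tall, beyond the mat and the module, to be left alone; origin under its foot.
- spanner: spanner lying flat between module and mat, to be left alone.

How it is judged:
On the way, in this order (a step that is already met when the one before it is completed fails the run):
1. the cartridge stands upright on the pocket floor (horizontal distance between cartridge_center and pocket below 0.017 m and z of cartridge_center in the frame of pocket below 0.052 m and angle between cartridge's own z axis and vertical below 0.15 rad), for 0.2 s.
2. the knob has brought the pad firmly onto the cartridge (contact force between pad and cartridge above 9.5 N), for 0.2 s.
At the end, for the whole second after the job is handed in: the cartridge stands upright (within 0.1 rad) and still on the pocket floor (foot within 4 mm of it, centre within 17 mm of the pocket's), pressed by the clamp pad with 9.5 to 17 N (horizontal distance between cartridge_center and pocket below 0.017 m and z of cartridge_center in the frame of pocket between 0.044 and 0.052 m and angle between cartridge's own z axis and vertical below 0.1 rad and linear speed of cartridge below 0.01 m/s and contact force between pad and cartridge between 9.5 and 17 N); the robot touches nothing.
It fails at once if the cartridge is crushed: the pad presses on it with more than 20 N (contact force between pad and cartridge above 20 N).
It fails at once if the gripper pushes on the module's case with more than 15 N (contact force between any of the fingers, the arm and panel above 15 N).
It fails at once if another cartridge, the bottle, the beaker or the spanner is shifted by more than 30 mm (distance of any of short_cart, thick_cart, solvent_a, beaker, spanner from where it was at the start of the episode above 0.03 m).
It fails at once if another cartridge is knocked over (angle between any of short_cart, thick_cart's own z axis and vertical above 0.5 rad).
It also fails if it takes over 64 s, if anything falls off the work surface, if the arm or the gripper's body presses on something with over 40 N, if the wrist force passes 120 N, or if a joint passes its speed limit or range.

## Working session

There is one attempt and no reset: what is moved stays moved. The work goes in short steps, Python scripts to look and compute and a tool call to move; the robot and the scene stay as the last step left them, time stands still between calls to the robot, and variables do not carry over. Pictures are saved under pics/ and viewed, at most 10 in all, crops included, and the job is handed in when it is done.

Besides the shell and the picture viewer there is one more tool, called after "Call:" in YAML: its name, and indented under it one key for each argument. arm_command: Moves the arm, as the interface text tells. Shift numbers are shares of 25 cm and turn numbers shares of 90 degrees, none past 1 either way. Its arguments: {"type":"object","properties":{"commands":{"type":"array","items":{"type":"array","items":{"type":"number"}}},"force":{"type":"number"}},"required":["commands"]}

```bash
mkdir -p pics
cat > h.py <<'E'
from plant import *
import numpy as np, cv2
from scipy.spatial.transform import Rotation as R
def rot(q): return R.from_quat([q[1],q[2],q[3],q[0]]).as_matrix()
def snap(n,f=None):
    s=sense(); im=get_image(n); c=get_calibration(n)
    if "mount" in c:
        T=np.eye(4);T[:3,:3]=rot(s["tcp_rot"]);T[:3,3]=s["eef_pos"];M=T@np.array(c["mount"])
    else:
        M=np.eye(4);M[:3,:3]=rot(c["orientation"]);M[:3,3]=c["xyz"]
    if f: cv2.imwrite("pics/"+f,im[:,:,::-1])
    return im,M,np.array(c["intrinsics"]),c["k1"]
def ray(uv,M,K,k1):
    d=np.linalg.solve(K,[uv[0],uv[1],1]);p=d[:2].copy()
    for _ in range(20): p=d[:2]/(1+k1*(p@p))
    return M[:3,:3]@np.array([p[0],p[1],1])
def at_z(uv,z,M,K,k1):
    r=ray(uv,M,K,k1);return M[:3,3]+r*(z-M[2,3])/r[2]
def proj(P,M,K,k1):
    p=M[:3,:3].T@(np.array(P)-M[:3,3]);p=p[:2]/p[2];p=p*(1+k1*(p@p));return (K@[p[0],p[1],1])[:2]
E
python3 - <<'E'
from h import *
s=sense();print({k:np.round(v,3) for k,v in s.items()})
for n in ["scene","top"]:
    im,M,K,k1=snap(n,n+"0.png");print(n,M.round(3).tolist(),K.tolist(),k1)
    for l in ["cartridge","short_cart","thick_cart","panel","pocket","well","knob_grip","pad","spanner","beaker","solvent_a"]:
        try:
            for b in boxes_of(n,l)[:2]:
                e=np.array(b["extent"])*[640,400,640,400];print(l,round(b["confidence"],2),e.round(1))
        except Exception as ex: print(l,ex)
E
```

```text
{'time_s': np.float64(0.0), 'qpos': array([-1.33 ,  0.424,  1.631, -0.   ,  1.089, -0.019]), 'qvel': array([ 0.   , -0.001,  0.001,  0.   ,  0.002, -0.   ]), 'tau': array([-2.0000e-03, -5.4463e+01, -2.7366e+01,  6.4000e-02,  2.3000e-02,
       -0.0000e+00]), 'eef_pos': array([ 0.16 , -0.603,  0.222]), 'tcp_rot': array([-0.001,  0.992,  0.13 , -0.   ]), 'wrist_force': array([-0.621, -0.395,  0.425]), 'moment': array([-0.039,  0.019,  0.033]), 'finger_force': np.float64(0.0), 'gripper_width': np.float64(0.998)}
scene [[-0.436, 0.756, -0.489, 0.961], [0.9, 0.374, -0.225, 0.203], [0.013, -0.538, -0.843, 0.854], [0.0, 0.0, 0.0, 1.0]] [[409.55538340872715, 0.0, 321.2169797564972], [0.0, 409.55538340872715, 194.93179382299422], [0.0, 0.0, 1.0]] -0.01931441087380949
cartridge 0.76 [432.6 239.3 453.5 265.3]
short_cart 0.46 [444.9 217.2 466.1 235.8]
short_cart 0.3 [370.8 186.5 401.4 250.1]
thick_cart 0.91 [413.1 265.4 440.  302.2]
panel 0.74 [209.8 152.  354.7 278.5]
pocket 0.64 [208.8 150.7 353.8 290.3]
pocket 0.2 [207.7  71.5 240.2 136. ]
well 0.82 [209.9 149.6 354.5 289.1]
knob_grip 0.53 [255.4 186.1 266.7 203.4]
knob_grip 0.2 [416.8 264.5 442.3 300.8]
pad 0.58 [291.1 219.5 298.9 224.3]
spanner 0.8 [367.7 187.2 403.  251.7]
beaker 0.9 [325.7 276.8 357.4 319.7]
solvent_a 0.88 [208.   71.9 241.  134.4]
top [[0.008, -0.99, 0.141, 0.373], [-1.0, -0.007, 0.004, -0.017], [-0.003, -0.141, -0.99, 1.069], [0.0, 0.0, 0.0, 1.0]] [[409.88378751245517, 0.0, 321.0785756258572], [0.0, 409.88378751245517, 195.0675897956504], [0.0, 0.0, 1.0]] -0.09305720593822228
cartridge 0.62 [194.  192.7 211.3 205.1]
thick_cart 0.84 [200.2 157.8 219.4 175.9]
panel 0.68 [281.3 120.8 409.5 220.8]
pocket 0.97 [280.7 119.9 410.4 221.8]
well 0.75 [282.1 118.9 407.6 218.1]
spanner 0.87 [254.2 188.6 266.3 258.1]
spanner 0.5 [202.1 158.3 218.4 178.6]
beaker 0.62 [250.2 109.  277.  141.5]
solvent_a 0.78 [437.8 242.3 484.  271.3]
```

Run:
```python
import cv2
a=cv2.imread("pics/scene0.png")[60:330,190:480];b=cv2.imread("pics/top0.png")[100:290,180:490]
cv2.imwrite("pics/s0.png",cv2.resize(a,None,fx=2.2,fy=2.2,interpolation=2)[:600]);cv2.imwrite("pics/t0.png",cv2.resize(b,None,fx=2.5,fy=2.5,interpolation=2))
```

```text
(no output)
```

View pics/s0.png

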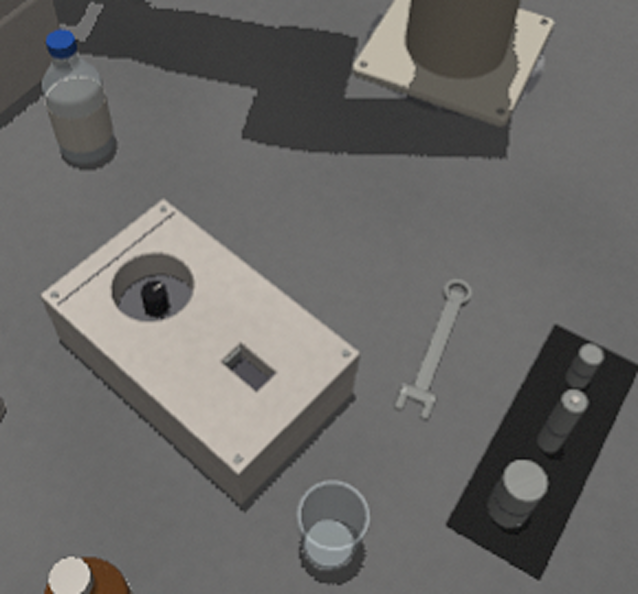

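View pics/t0.png

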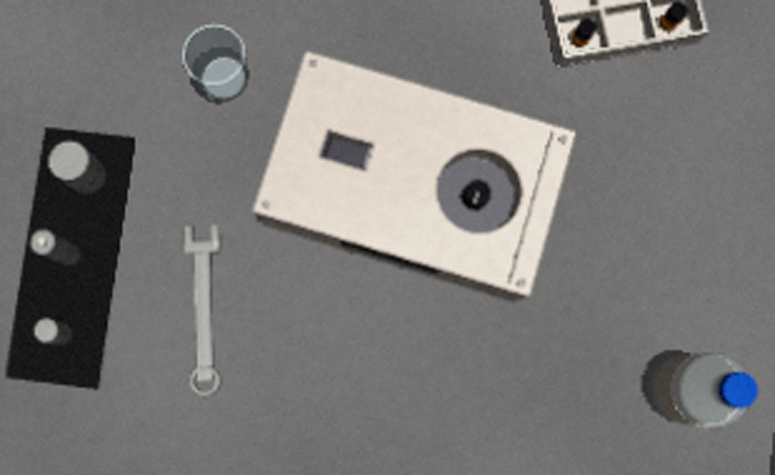

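The pictures show the cartridges on the mat: thick (68,160), tall (42,241) and short (46,330) in the top crop. The panel corners are at about (307,52), (575,130), (530,296) and (254,212), the pocket at (346,150) and the knob at (476,194).

Run:
```python
from h import *
im,M,K,k1=snap("top")
f=lambda x,y,z:at_z((x/2.5+180-.3,y/2.5+100-.3),z,M,K,k1)[:3]
c=[f(307,52,.085),f(575,130,.085),f(530,296,.085),f(254,212,.085)]
for p in c: print("corner",p.round(4))
ctr=np.mean(c,0);yv=(c[0]+c[3]-c[1]-c[2]);yv/=np.linalg.norm(yv);xv=(c[0]+c[1]-c[2]-c[3]);xv/=np.linalg.norm(xv)
print("sizes",np.linalg.norm(c[0]-c[1]),np.linalg.norm(c[0]-c[3]),"yaw",np.degrees(np.arctan2(yv[1],yv[0]))-90,np.degrees(np.arctan2(xv[1],xv[0])))
print("ctr",ctr,"pocket",ctr+.068*yv,"well",ctr-.065*yv)
print("pocket top px",f(346,150,.085),"knob top",f(476,194,.077))
print("tall",f(42,241,.1),"thick",f(68,160,.079),"short",f(46,330,.059))
im,M,K,k1=snap("scene")
f=lambda x,y,z:at_z((x/2.2+190-.3,y/2.2+60-.3),z,M,K,k1)
print("scene tall",f(574,401,.1),"knob",f(155,287,.077),"thick",f(525,481,.079),"short",f(591,355,.059))
print("corners",[f(*p,.085).round(4) for p in [(163,200),(43,297),(357,354),(240,470)]])
print(get_calibration("wrist"))
```

```text
corner [0.7017 0.035  0.085 ]
corner [ 0.6238 -0.2314  0.085 ]
corner [ 0.459  -0.1837  0.085 ]
corner [0.5391 0.0842 0.085 ]
sizes 0.2774626117697256 0.16986306849464233 yaw -16.47910705871618 -16.487709446848697
ctr [ 0.58092135 -0.07396644  0.085     ] pocket [ 0.60021061 -0.00875966  0.085     ] well [ 0.56248308 -0.13629645  0.085     ]
pocket top px [ 0.60157556 -0.00492766  0.085     ] knob top [ 0.56007554 -0.13328152  0.077     ]
tall [0.50697811 0.28731911 0.1       ] thick [0.59148027 0.27191239 0.079     ] short [0.42342859 0.29182738 0.059     ]
scene tall [0.50867084 0.28902358 0.1       ] knob [ 0.5596994  -0.13428773  0.077     ] thick [0.59417856 0.27396981 0.079     ] short [0.42619053 0.2947061  0.059     ]
corners [array([ 0.4623, -0.1804,  0.085 ]), array([ 0.6244, -0.2261,  0.085 ]), array([0.5442, 0.0851, 0.085 ]), array([0.7006, 0.038 , 0.085 ])]
{'intrinsics': array([[325.5033809 ,   0.        , 318.96301566],
       [  0.        , 325.5033809 , 200.18286576],
       [  0.        ,   0.        ,   1.        ]]), 'k1': -0.043900870662894886, 'mount': array([[ 1.07250683e-04, -9.57001759e-01, -2.90082096e-01,
         7.89903986e-02],
       [ 9.99999925e-01, -5.04831229e-06,  3.86379993e-04,
         3.44705994e-04],
       [-3.71230758e-04, -2.90082116e-01,  9.57001687e-01,
        -1.61939568e-01],
       [ 0.00000000e+00,  0.00000000e+00,  0.00000000e+00,
         1.00000000e+00]])}
```

Call:
arm_command:
  commands:
    - [0.92,-0.68,-0.24,0,0,-1,-1]
    - [0.92,-0.68,-0.24,0,0,-1,-1]
    - [0.92,-0.68,-0.24,0,0,-1,-1]
    - [0.92,-0.68,-0.24,0,0,-1,-1]
    - [0.92,-0.68,-0.24,0,0,-1,-1]
    - [0.92,-0.68,-0.24,0,0,-1,-1]
    - [0.92,-0.68,-0.24,0,0,-1,-1]
    - [0.92,-0.68,-0.24,0,0,-1,-1]
    - [0.92,-0.68,-0.24,0,0,-1,-1]
    - [0.92,-0.68,-0.24,0,0,-1,-1]
    - [0.92,-0.68,-0.24,0,0,-1,-1]
    - [0.92,-0.68,-0.24,0,0,-1,-1]
    - [0.92,-0.68,-0.24,0,0,-1,-1]
    - [0.92,-0.68,-0.24,0,0,-1,-1]

```text
time_s: 2.47
eef_pos: [0.3392, -0.3806, 0.2828]
tcp_rot: [0.0, 0.609, 0.794, -0.0]
wrist_force: [0.1, 0.3, 0.1]
gripper_width: 0.999
finger_force: 0.0
```

```bash
cat >> h.py <<'E'
def cmd(xyz,yaw):
    s=sense();A=rot(s["tcp_rot"]);d=A.T@(np.array(xyz)-s["eef_pos"]);y=np.radians(yaw)
    B=np.array([[np.cos(y),np.sin(y),0],[np.sin(y),-np.cos(y),0],[0,0,-1]])
    w=R.from_matrix(A.T@B).as_rotvec()
    print("now",s["eef_pos"].round(4),"yaw",np.degrees(np.arctan2(A[1,0],A[0,0])).round(2),"q6",s["qpos"][5].round(2),"t",s["time_s"].round(2),"cmd",(d/.25).round(4),(w/(np.pi/2)).round(4),"rows",np.ceil(max(np.linalg.norm(d)/.0417,np.degrees(np.linalg.norm(w))/7.16)))
E
python3 -c "
from h import *
cmd([.58,-.07,.28],163.5)"
```

```text
Traceback (most recent call last):
  File "h.py", line 25, in cmd
    print("now",s["eef_pos"].round(4),"yaw",np.degrees(np.arctan2(A[1,0],A[0,0])).round(2),"q6",s["qpos"][5].round(2),"t",s["time_s"].round(2),"cmd",(d/.25).round(4),(w/(np.pi/2)).round(4),"rows",np.ceil(max(np.linalg.norm(d)/.0417,np.degrees(np.linalg.norm(w))/7.16)))
                                                                                                                          ^^^^^^^^^^^^^^^^^
AttributeError: 'float' object has no attribute 'round'
```

```bash
sed -i 's/s\["time_s"\].round(2)/round(float(s["time_s"]),2)/' h.py
python3 -c "
from h import *
cmd([.58,-.07,.28],163.5)"
```

```text
now [ 0.3392 -0.3806  0.2828] yaw 105.03 q6 -1.13 t 2.47 cmd [0.95   1.2524 0.011 ] [-0.000e+00  1.000e-04 -6.496e-01] rows 10.0
```

Call:
arm_command:
  commands:
    - [0.95,1,0,0,0,-0.65,-1]
    - [0.95,1,0,0,0,-0.65,-1]
    - [0.95,1,0,0,0,-0.65,-1]
    - [0.95,1,0,0,0,-0.65,-1]
    - [0.95,1,0,0,0,-0.65,-1]
    - [0.95,1,0,0,0,-0.65,-1]
    - [0.95,1,0,0,0,-0.65,-1]
    - [0.95,1,0,0,0,-0.65,-1]
    - [0.95,1,0,0,0,-0.65,-1]
    - [0.95,1,0,0,0,-0.65,-1]
    - [0.95,1,0,0,0,-0.65,-1]

```text
time_s: 3.38
eef_pos: [0.5195, -0.0868, 0.2825]
tcp_rot: [-0.0, 0.145, 0.989, -0.0]
wrist_force: [-0.1, 1.1, -0.8]
gripper_width: 1.001
finger_force: 0.0
```

Run:
```python
from h import *
im,M,K,k1=snap("wrist","w1.png")
for l in ["pocket","well","knob_grip","pad","panel"]:
    for b in boxes_of("wrist",l)[:1]: print(l,round(b["confidence"],2),(np.array(b["extent"])*[640,400,640,400]).round(1))
for n,p in dict(pocket=[.601,-.007,.085],knob=[.56,-.134,.077]).items(): print(n,proj(p,M,K,k1))
cmd([.508,.288,.20],163.5)
```

```text
pocket 0.75 [221.7 139.6 473.5 287.5]
well 0.9 [224.7 140.7 472.2 284.1]
knob_grip 0.58 [281.6 200.  302.3 229.5]
panel 0.58 [222.8 146.3 473.7 284.2]
pocket [404.29526177 221.78202921]
knob [291.72621142 217.27219356]
now [ 0.5193 -0.0881  0.2828] yaw 163.23 q6 -1.47 t 3.68 cmd [0.4772 1.4273 0.331 ] [-0.0001  0.     -0.003 ] rows 10.0
```

View pics/w1.png

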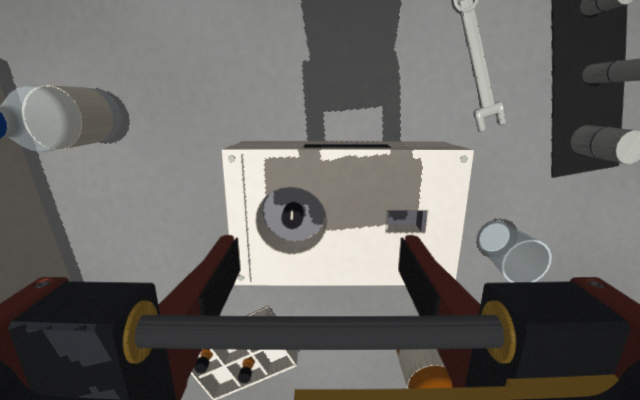

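The wrist view shows the knob at (292,216) and the pocket opening at about cols 386–427, rows 210–233. Both agree with the predictions (292,217) and (404,222).

Run:
```python
from h import *
im=cv2.imread("pics/w1.png",0).astype(int)
for c in (394,402,410,418): print(c,im[204:240,c])
print(im[226,380:434])
im,M,K,k1=snap("wrist")
for uv in [(402,210),(402,233.2),(386,222),(427,222)]: print(at_z(uv,.085,M,K,k1))
```

```text
394 [121 120 121 122 120 112  84  56  50  51  51  50  50  51  50  54  76  95
  97  97  94  94  96  96  95  94  94  98 132 191 226 230 230 230 230 231]
402 [123 123 122 122 122 111  82  56  50  50  51  50  51  52  52  68  92  98
  98  97  96  97  96  94  95  93  92 101 158 215 229 230 215 153  63  22]
410 [122 122 123 121 120 115 102  98  98  97  98  98  96  96  96  98  97  99
  97  96  96  95  96  96  94  95  96 105 156 207 184  89  39  32  33  34]
418 [138 139 138 143 175 195 130  55  38  37  36  38  38  38  36  35  37  36
  38  37  36  38  40  51  71  86  90  99 152 210 226 227 197 125  58  34]
[216 228 230 232 228 209 187 166 124  96  93  96  95  95  96  91  93  95
  95  94  92  94  96  95  95  94  95  94  95  94  96  92  92  95  97  95
  82  54  40  38  36  60  93  95  96 122 208 227 231 231 231 230 231 230]
[ 0.58599112 -0.00772329  0.085     ]
[ 0.61463419 -0.01404258  0.085     ]
[ 0.59514012 -0.0291417   0.085     ]
[0.60928963 0.0175706  0.085     ]
```

Call:
arm_command:
  commands:
    - [0.24,0.72,0,0,0,0,-1]
    - [0.24,0.72,0,0,0,0,-1]
    - [0.24,0.72,0,0,0,0,-1]
    - [0.24,0.72,0,0,0,0,-1]
    - [0.24,0.72,0,0,0,0,-1]
    - [0.24,0.72,0,0,0,0,-1]

```text
time_s: 4.23
eef_pos: [0.5135, 0.106, 0.2829]
tcp_rot: [0.0, 0.143, 0.99, 0.001]
wrist_force: [-0.6, -0.9, 0.2]
gripper_width: 1.001
finger_force: 0.0
```

```bash
python3 -c "
from h import *
cmd([.508,.288,.20],163.5)"
```

```text
now [0.5135 0.106  0.2829] yaw 163.54 q6 -1.1 t 4.23 cmd [0.2275 0.6916 0.3322] [0.0008 0.     0.0004] rows 5.0
```

Call:
arm_command:
  commands:
    - [0.23,0.69,0.3,0,0,0,-1]
    - [0.23,0.69,0.3,0,0,0,-1]
    - [0.23,0.69,0.3,0,0,0,-1]
    - [0.23,0.69,0.3,0,0,0,-1]
    - [0.23,0.69,0.3,0,0,0,-1]
    - [0.23,0.69,0.3,0,0,0,-1]
    - [0.23,0.69,0.3,0,0,0,-1]

```text
time_s: 4.82
eef_pos: [0.5077, 0.2843, 0.2068]
tcp_rot: [-0.001, 0.144, 0.99, -0.001]
wrist_force: [0.5, -0.2, 0.3]
gripper_width: 1.001
finger_force: 0.0
```

Run:
```python
from h import *
# w1 re-measure
y=np.radians(163.23);T=np.eye(4);T[:3,:3]=[[np.cos(y),np.sin(y),0],[np.sin(y),-np.cos(y),0],[0,0,-1]];T[:3,3]=[.5193,-.0881,.2828]
c=get_calibration("wrist");M1=T@np.array(c["mount"]);K=np.array(c["intrinsics"]);k=c["k1"]
U=np.array([np.cos(np.radians(-16.5)),np.sin(np.radians(-16.5))]);V=np.array([-U[1],U[0]])
for n,uv,z in [("knobtop",(292,216),.077),("wellL",(256.5,219),.085),("wellR",(326.5,219),.085),("pkL",(386.5,222),.085),("pkR",(426,222),.085),("edgeL",(222,150),.085),("edgeR",(473.5,150),.085)]:
    p=at_z(uv,z,M1,K,k);print(n,p.round(4),"u",round(p[:2]@U,4),"v",round(p[:2]@V,4))
im,M,K,k1=snap("wrist","w2.png")
print("pred",proj([.508,.288,.1],M,K,k1),proj([.508,.288,.004],M,K,k1))
for l in ["cartridge","cartridge_center"]:
  for b in boxes_of("wrist",l)[:2]: print(l,round(b["confidence"],2),(np.array(b["extent"])*[640,400,640,400]).round(1))
s=sense();print(s["eef_pos"])
cv2.imwrite("pics/w2c.png",cv2.resize(cv2.imread("pics/w2.png")[100:400,160:480],None,fx=2,fy=2))
```

```text
knobtop [ 0.5585 -0.1346  0.077 ] u 0.5738 v 0.0296
wellL [ 0.5475 -0.1743  0.085 ] u 0.5745 v -0.0116
wellR [ 0.5713 -0.0954  0.085 ] u 0.5748 v 0.0708
pkL [ 0.5953 -0.0286  0.085 ] u 0.5789 v 0.1417
pkR [0.609  0.0164 0.085 ] u 0.5792 v 0.1887
edgeL [ 0.4599 -0.1834  0.085 ] u 0.493 v -0.0452
edgeR [0.5403 0.0847 0.085 ] u 0.494 v 0.2346
pred [324.32276133 198.12031729] [323.16937346 174.37446698]
cartridge 0.88 [309.9 163.4 335.2 209.9]
cartridge_center 0.78 [310.7 163.7 336.4 213.3]
[0.50856454 0.28296712 0.20823411]
```

View pics/w2c.png

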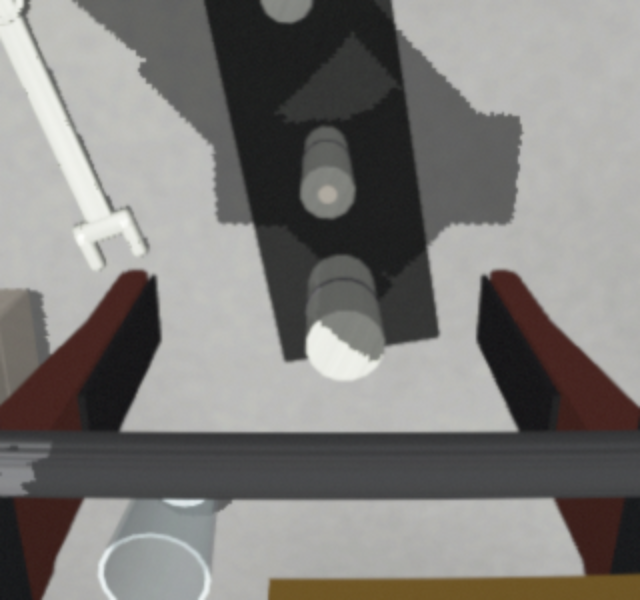

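```bash
python3 -c "
from h import *
im,M,K,k1=snap('wrist')
p=at_z((323.3,195.5),.1,M,K,k1);print(p)
cmd([p[0],p[1],.048],163.5)"
```

```text
[0.5069533  0.28652659 0.1       ]
now [0.5086 0.283  0.2084] yaw 163.27 q6 -0.79 t 5.02 cmd [0.0111 0.0113 0.6417] [ 0.0003  0.0005 -0.0025] rows 4.0
```

Call:
arm_command:
  commands:
    - [0.011,0.013,0.2,0,0,0,-1]
    - [0.011,0.013,0.36,0,0,0,-1]
    - [0.011,0.013,0.5,0,0,0,-1]
    - [0.011,0.013,0.6,0,0,0,-1]
    - [0.011,0.013,0.642,0,0,0,-1]
    - [0.011,0.013,0.642,0,0,0,-1]
    - [0.011,0.013,0.642,0,0,0,0.2]
    - [0.011,0.013,0.642,0,0,0,0.5]
    - [0.011,0.013,0.642,0,0,0,1]
    - [0.011,0.013,0.642,0,0,0,1]
    - [0.011,0.013,0.642,0,0,0,1]
    - [0.011,0.013,0.642,0,0,0,1]
    - [0.011,0.013,0.642,0,0,0,1]
    - [0.011,0.013,0.642,0,0,0,1]
  force: 20

```text
time_s: 6.18
eef_pos: [0.5063, 0.2885, 0.0474]
tcp_rot: [0.0, 0.144, 0.99, 0.0]
wrist_force: [0.1, 0.2, 0.4]
gripper_width: 0.428
finger_force: 0.0
```

Call:
arm_command:
  commands:
    - [0,0,-0.2,0,0,0,1]
    - [0,0,-0.4,0,0,0,1]
    - [0,0,-0.6,0,0,0,1]
    - [0,0,-0.68,0,0,0,1]
    - [0,0,-0.68,0,0,0,1]
    - [0,0,-0.68,0,0,0,1]

```text
time_s: 6.68
eef_pos: [0.5079, 0.2893, 0.2203]
tcp_rot: [0.003, 0.144, 0.99, 0.002]
wrist_force: [0.0, 0.1, -1.0]
gripper_width: 0.013
finger_force: 0.0
```

Run:
```python
from h import *
cmd([.6005,-.0079,.20],163.5)
im,M,K,k1=snap('wrist','w3.png')
s=sense();p=s["eef_pos"]
print("width",s["gripper_width"],"pred top",proj(p+[0,0,.052],M,K,k1),proj(p-[0,0,.044],M,K,k1))
cv2.imwrite("pics/w3c.png",cv2.resize(im[150:350,220:420,::-1],None,fx=3,fy=3))
```

```text
now [0.5079 0.2893 0.2203] yaw 163.39 q6 -0.78 t 6.68 cmd [-0.6946 -1.0338  0.0798] [ 0.0028  0.0028 -0.0012] rows 8.0
width 0.0043941378744526876 pred top [318.53166606 307.81384931] [318.13680392 222.34376139]
```

View pics/w3c.png

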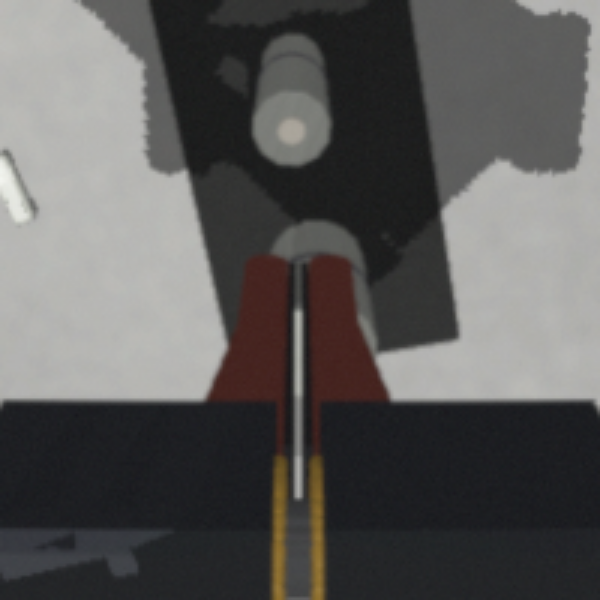

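The crop shows the fingers shut and empty because I lifted before they had closed. The cartridge still stands, its top at full pixel (317,193). I'll reopen and retry.

Call:
arm_command:
  commands:
    - [0,0,0,0,0,0,-1]
    - [0,0,0,0,0,0,-1]
    - [0,0,0,0,0,0,-1]
    - [0,0,0,0,0,0,-1]
    - [0,0,0,0,0,0,-1]
    - [0,0,0,0,0,0,-1]
    - [0,0,0,0,0,0,-1]
    - [0,0,0,0,0,0,-1]
    - [0,0,0,0,0,0,-1]
    - [0,0,0,0,0,0,-1]
    - [0,0,0,0,0,0,-1]
    - [0,0,0,0,0,0,-1]

```text
time_s: 7.73
eef_pos: [0.5063, 0.2884, 0.2172]
tcp_rot: [0.0, 0.144, 0.99, 0.0]
wrist_force: [0.7, -1.1, -0.1]
gripper_width: 0.878
finger_force: 0.0
```

Run:
```python
from h import *
im,M,K,k1=snap('wrist')
for b in boxes_of("wrist","cartridge")[:1]: print(round(b["confidence"],2),(np.array(b["extent"])*[640,400,640,400]).round(1))
p=at_z((317,193.3),.1,M,K,k1);print(p, sense()["gripper_width"])
cmd([p[0],p[1],.048],163.5)
```

```text
0.85 [304.8 164.  329.8 209.2]
[0.50358814 0.28657158 0.1       ] 0.9677683702090188
now [0.5063 0.2884 0.2172] yaw 163.39 q6 -0.78 t 7.83 cmd [ 0.0083 -0.0102  0.6769] [ 0.      0.     -0.0013] rows 5.0
```

Call:
arm_command:
  commands:
    - [0.002,-0.008,0.2,0,0,0,-1]
    - [0.002,-0.008,0.36,0,0,0,-1]
    - [0.002,-0.008,0.5,0,0,0,-1]
    - [0.002,-0.008,0.62,0,0,0,-1]
    - [0.002,-0.008,0.677,0,0,0,-1]
    - [0.002,-0.008,0.677,0,0,0,-1]
    - [0.002,-0.008,0.677,0,0,0,1]
    - [0.002,-0.008,0.677,0,0,0,1]
    - [0.002,-0.008,0.677,0,0,0,1]
    - [0.002,-0.008,0.677,0,0,0,1]
    - [0.002,-0.008,0.677,0,0,0,1]
    - [0.002,-0.008,0.677,0,0,0,1]
    - [0.002,-0.008,0.677,0,0,0,1]
    - [0.002,-0.008,0.677,0,0,0,1]
    - [0.002,-0.008,0.677,0,0,0,1]
    - [0.002,-0.008,0.677,0,0,0,1]
    - [0.002,-0.008,0.677,0,0,0,1]
    - [0.002,-0.008,0.677,0,0,0,1]
    - [0.002,-0.008,0.677,0,0,0,1]
    - [0.002,-0.008,0.677,0,0,0,1]
  force: 20

```text
time_s: 9.5
eef_pos: [0.5053, 0.2867, 0.048]
tcp_rot: [0.0, 0.144, 0.99, 0.0]
wrist_force: [0.3, 0.4, 1.6]
gripper_width: 0.271
finger_force: 20.0
```

Call:
arm_command:
  commands:
    - [0,0,0,0,0,0,1]
    - [0,0,0,0,0,0,1]

```text
time_s: 9.67
eef_pos: [0.5053, 0.2867, 0.048]
tcp_rot: [0.0, 0.145, 0.99, 0.0]
wrist_force: [0.0, 0.9, 1.8]
gripper_width: 0.268
finger_force: 20.0
```

Gripped (opening 0.27 × 88 mm ≈ 24 mm). Now I lift it.

Call:
arm_command:
  commands:
    - [0,0,-0.15,0,0,0,1]
    - [0,0,-0.3,0,0,0,1]
    - [0,0,-0.45,0,0,0,1]
    - [0,0,-0.6,0,0,0,1]
    - [0,0,-0.64,0,0,0,1]
    - [0,0,-0.64,0,0,0,1]
    - [0,0,-0.64,0,0,0,1]

```text
time_s: 10.25
eef_pos: [0.5047, 0.2863, 0.2072]
tcp_rot: [-0.0, 0.144, 0.99, -0.0]
wrist_force: [-0.0, -0.0, -1.6]
gripper_width: 0.266
finger_force: 20.0
```

Run:
```python
from h import *
cmd([.6005,-.0079,.20],163.5)
im,M,K,k1=snap('wrist','w4.png')
s=sense();p=s["eef_pos"]
print("width",s["gripper_width"],"pred top",proj(p+[0,0,.052],M,K,k1),"foot",proj(p-[0,0,.044],M,K,k1),"per 5mm tool x",proj(p-[0,0,.044]+.005*rot(s["tcp_rot"])[:,0],M,K,k1))
cv2.imwrite("pics/w4c.png",cv2.resize(im[150:350,220:420,::-1],None,fx=3,fy=3))
```

```text
now [0.5047 0.2863 0.2072] yaw 163.38 q6 -0.79 t 10.25 cmd [-0.7037 -1.0181  0.0289] [-0.0003 -0.0003 -0.0013] rows 8.0
width 0.27464442281094015 pred top [319.40783844 310.41499062] foot [319.34372744 224.09288523] per 5mm tool x [319.34700467 217.17476796]
```

View pics/w4c.png

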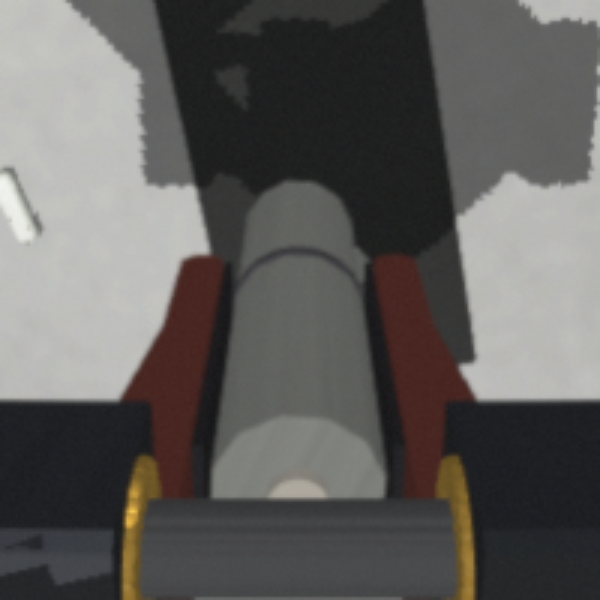

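The picture shows the cartridge held upright, its foot's near edge at row 210 and its top's near edge at row 288.

Run:
```python
from h import *
im,M,K,k1=snap('wrist')
s=sense();p=s["eef_pos"];X=rot(s["tcp_rot"])[:,0]
for dz,n in((.052,"top"),(-.044,"foot")): print(n,[round(proj(p+[0,0,dz]+X*a,M,K,k1)[1],1) for a in(.008,.010,.012,.014)])
g=cv2.cvtColor(im,cv2.COLOR_RGB2GRAY).astype(int)
print(g[200:220,319],g[278:298,319])
```

```text
top [np.float64(294.5), np.float64(290.1), np.float64(285.6), np.float64(281.0)]
foot [np.float64(213.9), np.float64(211.0), np.float64(208.2), np.float64(205.4)]
[30 32 29 33 31 32 32 32 31 38 65 94 97 97 98 98 98 98 99 98] [100  98  98  98  98  99  98  99 100  99 106 123 130 130 130 130 130 131
 130 130]
```

Call:
arm_command:
  commands:
    - [-0.7,-1,0,0,0,0,1]
    - [-0.7,-1,0,0,0,0,1]
    - [-0.7,-1,0,0,0,0,1]
    - [-0.7,-1,0,0,0,0,1]
    - [-0.7,-1,0,0,0,0,1]
    - [-0.7,-1,0,0,0,0,1]
    - [-0.7,-1,0,0,0,0,1]
    - [-0.7,-1,0,0,0,0,1]
    - [-0.7,-1,0,0,0,0,1]
    - [-0.7,-1,0,0,0,0,1]

```text
time_s: 11.18
eef_pos: [0.6003, -0.0033, 0.2057]
tcp_rot: [-0.002, 0.146, 0.989, -0.0]
wrist_force: [-0.5, -0.2, -1.9]
gripper_width: 0.275
finger_force: 20.0
```

Run:
```python
from h import *
cmd([.5992,-.0075,.14],163.5)
im,M,K,k1=snap('wrist','w5.png')
# known held points: foot centre & pocket predicted centre
s=sense();p=s["eef_pos"];X=rot(s["tcp_rot"])[:,0]
print("pocket pred corners",[proj([.6005+a*.959+b*.284,-.0079-a*.284+b*.959,.085],M,K,k1).round(1) for a,b in((-.014,-.02),(-.014,.024),(.014,-.02),(.014,.024))])
cv2.imwrite("pics/w5c.png",cv2.resize(im[150:300,220:420,::-1],None,fx=4,fy=4))
```

```text
now [ 0.6003 -0.0033  0.2057] yaw 163.27 q6 -1.3 t 11.18 cmd [-0.0017 -0.0171  0.2629] [-0.0004 -0.0025 -0.0026] rows 2.0
pocket pred corners [array([292.6, 181.6]), array([342. , 181.4]), array([293.5, 211.4]), array([341.5, 211.2])]
```

View pics/w5c.png

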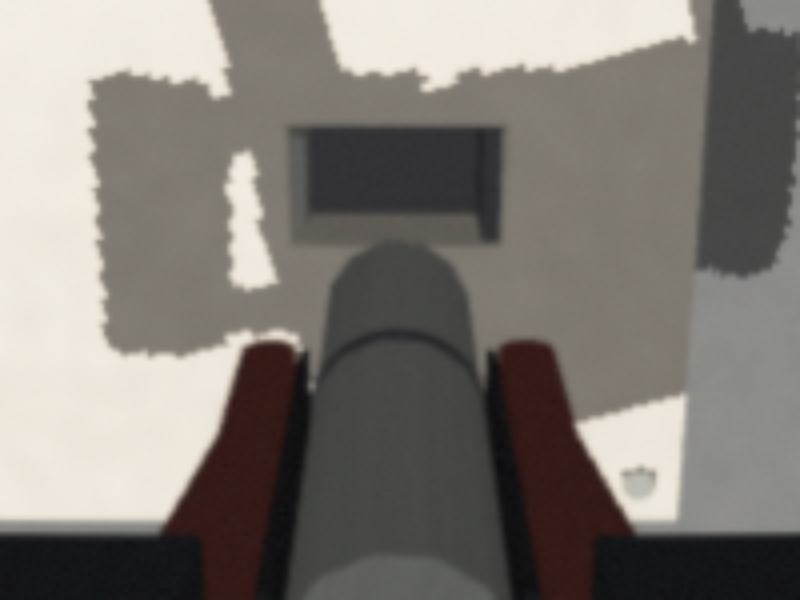

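The view shows the pocket opening at cols 292.5–345.7 and rows 181.8–210.8. This matches the predicted rows 181.5–211.3, with the pad at the left and the stop at the right.

Call:
arm_command:
  commands:
    - [0,-0.012,0.1,0,0,0,1]
    - [0,-0.012,0.2,0,0,0,1]
    - [0,-0.012,0.26,0,0,0,1]
    - [0,-0.012,0.26,0,0,0,1]
    - [0,-0.012,0.26,0,0,0,1]
    - [0,-0.012,0.26,0,0,0,1]

```text
time_s: 11.73
eef_pos: [0.6009, -0.0047, 0.1437]
tcp_rot: [0.0, 0.144, 0.99, 0.0]
wrist_force: [-0.1, 0.1, -2.0]
gripper_width: 0.272
finger_force: 20.0
```

Run:
```python
from h import *
cmd([.5996,-.0061,.103],163.5)
im,M,K,k1=snap('wrist')
s=sense();p=s["eef_pos"]
print(s["wrist_force"],"top edge row",proj([.6005-.0134,-.0079+.004,.085],M,K,k1),"foot near edge",proj(p+[0,0,-.044]+.0107*rot(s["tcp_rot"])[:,0],M,K,k1))
g=cv2.cvtColor(im,cv2.COLOR_RGB2GRAY);cv2.imwrite("pics/w6c.png",cv2.resize(im[150:300,220:420,::-1],None,fx=4,fy=4))
for c in(310,319,328):print(g[178:226,c])
```

```text
now [ 0.6009 -0.0047  0.1437] yaw 163.47 q6 -1.31 t 11.73 cmd [ 0.0036 -0.007   0.1626] [ 0.0002  0.0004 -0.0003] rows 1.0
[-0.58818321 -0.32562831 -1.66134056] top edge row [315.56362531 200.05389069] foot near edge [319.93088537 211.22316577]
[238 235 214 141 126 126 126 126 126 126 126 125 126 126 126 127 126 125
 126 125 121 100  66  55  51  52  52  52  50  53  52  52  51  53  57  65
  71  70  70  70  70  71  70  70  71  72  70  72]
[237 236 220 152 135 180 224 205 179 133 126 125 125 126 125 124 123 123
 124 123 120 102  66  54  52  52  52  52  51  52  53  53  60  72  74  73
  73  74  73  73  74  73  74  72  74  74  72  74]
[237 237 227 183 139 138 134 128 128 127 127 126 127 127 126 125 125 126
 126 125 121 103  68  53  51  54  51  52  50  50  52  54  52  53  59  66
  71  72  71  73  72  73  71  71  72  73  71  72]
```

Call:
arm_command:
  commands:
    - [0.0036,-0.007,0,0,0,0,1]
    - [0.0036,-0.007,0.03,0,0,0,1]
    - [0.0036,-0.007,0.06,0,0,0,1]
    - [0.0036,-0.007,0.09,0,0,0,1]
    - [0.0036,-0.007,0.1,0,0,0,1]
    - [0.0036,-0.007,0.1,0,0,0,1]
    - [0.0036,-0.007,0.1,0,0,0,1]

```text
time_s: 12.37
eef_pos: [0.599, -0.0073, 0.1175]
tcp_rot: [-0.0, 0.145, 0.989, -0.0]
wrist_force: [0.7, 0.1, -0.9]
gripper_width: 0.271
finger_force: 20.0
```

Call:
arm_command:
  commands:
    - [0,0,0.02,0,0,0,1]
    - [0,0,0.04,0,0,0,1]
    - [0,0,0.05,0,0,0,1]
    - [0,0,0.05,0,0,0,1]
    - [0,0,0.05,0,0,0,1]

```text
time_s: 12.78
eef_pos: [0.5991, -0.0072, 0.1052]
tcp_rot: [-0.0, 0.144, 0.99, -0.0]
wrist_force: [-0.2, -0.5, -2.5]
gripper_width: 0.267
finger_force: 20.0
```

Call:
arm_command:
  commands:
    - [0,0,0.004,0,0,0,1]
    - [0,0,0.008,0,0,0,1]
    - [0,0,0.008,0,0,0,1]

```text
time_s: 13.03
eef_pos: [0.5992, -0.0073, 0.1034]
tcp_rot: [0.0, 0.144, 0.99, 0.0]
wrist_force: [-0.1, -0.1, -2.8]
gripper_width: 0.269
finger_force: 20.0
```

Call:
arm_command:
  commands:
    - [0,0,0.004,0,0,0,1]
    - [0,0,0.006,0,0,0,1]
    - [0,0,0.006,0,0,0,1]

```text
time_s: 13.28
eef_pos: [0.5995, -0.0072, 0.103]
tcp_rot: [0.0, 0.144, 0.99, 0.0]
wrist_force: [-3.2, 0.5, 7.4]
gripper_width: 0.272
finger_force: 20.0
```

Floor contact felt (7 N). I release and rise.

Call:
arm_command:
  commands:
    - [0,0,0,0,0,0,-1]
    - [0,0,0,0,0,0,-1]
    - [0,0,0,0,0,0,-1]
    - [0,0,0,0,0,0,-1]
    - [0,0,0,0,0,0,-1]
    - [0,0,0,0,0,0,-1]
    - [0,0,0,0,0,0,-1]
    - [0,0,-0.1,0,0,0,-1]
    - [0,0,-0.25,0,0,0,-1]
    - [0,0,-0.4,0,0,0,-1]
    - [0,0,-0.48,0,0,0,-1]
    - [0,0,-0.48,0,0,0,-1]
    - [0,0,-0.48,0,0,0,-1]

```text
time_s: 14.37
eef_pos: [0.5999, -0.0073, 0.2232]
tcp_rot: [0.001, 0.145, 0.99, 0.0]
wrist_force: [-0.3, -0.2, 0.6]
gripper_width: 0.996
finger_force: 0.0
```

Run:
```python
from h import *
im,M,K,k1=snap('wrist','w7.png')
s=sense();print(s["gripper_width"])
cmd([.5595,-.134,.14],205)
print([proj([.6005,-.0079,z],M,K,k1).round(1) for z in (.155,.085)])
cv2.imwrite("pics/w7c.png",cv2.resize(im[100:400,120:520,::-1],None,fx=2,fy=2))
```

```text
0.9998947993404553
now [ 0.5988 -0.0072  0.2216] yaw 163.39 q6 -1.31 t 14.42 cmd [ 0.0058 -0.5309  0.3264] [ 0.000e+00 -1.000e-04 -4.624e-01] rows 6.0
[array([319.4, 214.4]), array([319.3, 189.9])]
```

View pics/w7c.png

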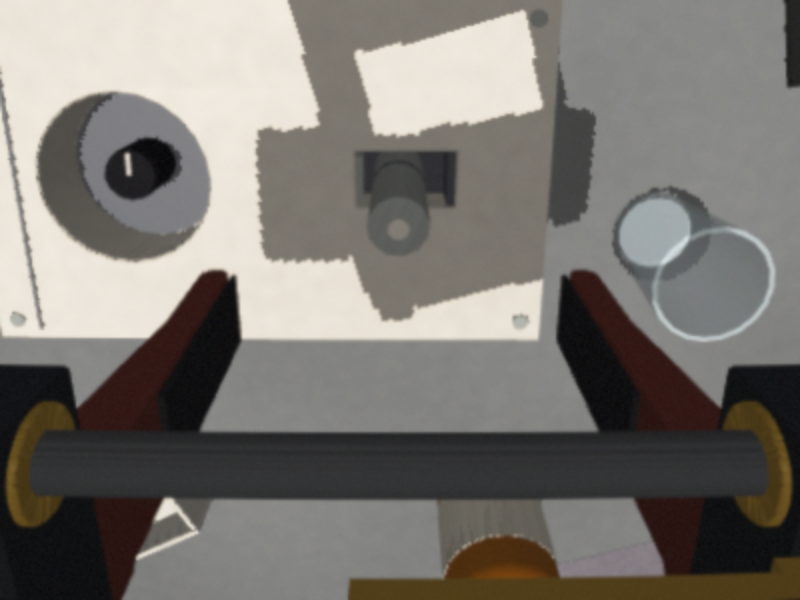

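The cartridge stands in the pocket with its top at full pixel (320,213.5). The knob top is at (185.5,186.5) and the well centre at about (182,188).

Run:
```python
from h import *
im,M,K,k1=snap('wrist')
print("knob",at_z((185.5,186.5),.077,M,K,k1),"well",at_z((182,188),.085,M,K,k1))
for b in boxes_of("wrist","knob_grip")[:1]: print(b["confidence"],(np.array(b["extent"])*[640,400,640,400]).round(1))
```

```text
knob [ 0.55992005 -0.13285463  0.077     ] well [ 0.55931555 -0.13283769  0.085     ]
0.8 [173.9 170.7 206.2 203.3]
```

Call:
arm_command:
  commands:
    - [0.006,-0.53,0,0,0,-0.46,0.09]
    - [0.006,-0.53,0,0,0,-0.46,0.09]
    - [0.006,-0.53,0,0,0,-0.46,0.09]
    - [0.006,-0.53,0,0,0,-0.46,0.09]
    - [0.006,-0.53,0,0,0,-0.46,0.09]
    - [0.006,-0.53,0,0,0,-0.46,0.09]
    - [0.006,-0.53,0,0,0,-0.46,0.09]
    - [0.006,-0.53,0.2,0,0,-0.46,0.09]
    - [0.006,-0.53,0.28,0,0,-0.46,0.09]
    - [0.006,-0.53,0.28,0,0,-0.46,0.09]
    - [0.006,-0.53,0.28,0,0,-0.46,0.09]
    - [0.006,-0.53,0.28,0,0,-0.46,0.09]

```text
time_s: 15.52
eef_pos: [0.5604, -0.1337, 0.1526]
tcp_rot: [0.0, -0.214, 0.977, -0.0]
wrist_force: [0.5, 0.1, 0.3]
gripper_width: 0.451
finger_force: 0.0
```

Run:
```python
from h import *
im,M,K,k1=snap('wrist','w8.png')
cmd([.5595,-.134,.049],205)
print(sense()["gripper_width"],"knob pred",proj([.5595,-.134,.077],M,K,k1))
for b in boxes_of("wrist","knob_grip")[:1]: print(b["confidence"],(np.array(b["extent"])*[640,400,640,400]).round(1))
cv2.imwrite("pics/w8c.png",cv2.resize(im[100:300,200:440,::-1],None,fx=3,fy=3))
```

```text
now [ 0.561  -0.1339  0.1533] yaw -155.27 q6 -2.26 t 15.57 cmd [0.0061 0.0025 0.4171] [-0.0008  0.0009 -0.003 ] rows 3.0
0.4580742737845194 knob pred [319.52840203 209.81831359]
0.68 [300.8 187.2 329.6 227.9]
```

View pics/w8c.png

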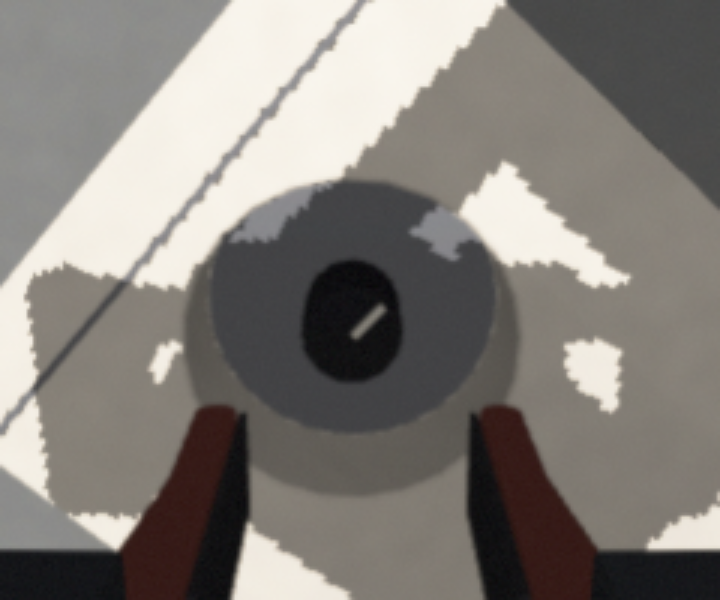

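The knob top is at full pixel (317,211), with the fingers on either side of it and clear of the well rim. Going down.

Call:
arm_command:
  commands:
    - [0.003,-0.003,0.1,0,0,0,0.09]
    - [0.003,-0.003,0.2,0,0,0,0.09]
    - [0.003,-0.003,0.3,0,0,0,0.09]
    - [0.003,-0.003,0.38,0,0,0,0.09]
    - [0.003,-0.003,0.417,0,0,0,0.09]
    - [0.003,-0.003,0.417,0,0,0,0.09]
    - [0.003,-0.003,0.417,0,0,0,0.09]
  force: 10

```text
time_s: 16.2
eef_pos: [0.5603, -0.135, 0.0487]
tcp_rot: [0.001, -0.214, 0.977, -0.0]
wrist_force: [0.2, -0.9, 0.4]
gripper_width: 0.456
finger_force: 0.0
```

Call:
arm_command:
  commands:
    - [0,0,0,0,0,0,1]
    - [0,0,0,0,0,0,1]
    - [0,0,0,0,0,0,1]
    - [0,0,0,0,0,0,1]
    - [0,0,0,0,0,0,1]
    - [0,0,0,0,0,0,1]
    - [0,0,0,0,0,0,1]
    - [0,0,0,0,0,0,1]

```text
time_s: 16.87
eef_pos: [0.5608, -0.1354, 0.0491]
tcp_rot: [0.001, -0.215, 0.977, -0.001]
wrist_force: [-0.6, -3.4, 7.0]
gripper_width: 0.296
finger_force: 10.0
```

```bash
python3 -c "
from h import *
s=sense();print(s['wrist_force'],s['moment'],s['tau'],s['gripper_width'],s['finger_force']);cmd([.5603,-.134,.049],205)"
```

```text
[-0.625754   -3.42144197  7.02367544] [-0.26861866 -0.03986541 -0.00737328] [ 1.32262096e+00 -5.08772922e+01 -1.58330190e+01  3.64371054e-01
  1.06582716e-01 -9.30490001e-03] 0.29591192983889303 10.001339614391327
now [ 0.5608 -0.1354  0.0491] yaw -155.22 q6 -2.26 t 16.87 cmd [-0.0006  0.0059  0.0005] [-0.0013  0.0014 -0.0024] rows 1.0
```

Call:
arm_command:
  commands:
    - [0,-0.003,-0.002,0,0,0,1]
    - [0,-0.003,-0.002,0,0,0,1]
    - [0,-0.003,-0.002,0,0,0,1]
    - [0,-0.003,-0.002,0,0,0.04,1]
    - [0,-0.003,-0.002,0,0,0.08,1]
    - [0,-0.003,-0.002,0,0,0.12,1]
    - [0,-0.003,-0.002,0,0,0.16,1]
  force: 40

```text
time_s: 17.45
eef_pos: [0.5606, -0.135, 0.0492]
tcp_rot: [0.001, -0.089, 0.996, 0.0]
wrist_force: [0.4, 5.5, 8.8]
gripper_width: 0.289
finger_force: 40.0
```

```bash
cat > m.py <<'E'
from h import *
s=sense();A=rot(s["tcp_rot"]);print("t",round(float(s["time_s"]),2),"yaw",np.degrees(np.arctan2(A[1,0],A[0,0])).round(2),"F",s["wrist_force"].round(2),"M",s["moment"].round(4),"tau6",round(float(s["tau"][5]),4),"w",round(float(s["gripper_width"]),3),"q6",round(float(s["qpos"][5]),4))
E
python3 m.py
```

```text
t 17.45 yaw -169.77 F [0.43 5.51 8.81] M [ 0.9183 -0.2122  0.1274] tau6 -0.7945 w 0.289 q6 -2.0074
```

Call:
arm_command:
  commands:
    - [0,0,0,0,0,0.03,1]
    - [0,0,0,0,0,0.06,1]
    - [0,0,0,0,0,0.09,1]
    - [0,0,0,0,0,0.12,1]
    - [0,0,0,0,0,0.15,1]

```text
time_s: 17.87
eef_pos: [0.5606, -0.1344, 0.0492]
tcp_rot: [0.001, 0.028, 1.0, 0.001]
wrist_force: [0.8, 6.8, 8.6]
gripper_width: 0.285
finger_force: 40.0
```

```bash
python3 m.py
```

```text
t 17.87 yaw 176.76 F [0.82 6.81 8.61] M [ 1.3458 -0.2752  0.2007] tau6 -0.5415 w 0.285 q6 -1.7725
```

Call:
arm_command:
  commands:
    - [0,0,0,0,0,0.03,1]
    - [0,0,0,0,0,0.06,1]

```text
time_s: 18.03
eef_pos: [0.5606, -0.1343, 0.0491]
tcp_rot: [0.001, 0.075, 0.997, 0.001]
wrist_force: [0.5, 8.2, 8.6]
gripper_width: 0.285
finger_force: 40.0
```

```bash
python3 m.py
```

```text
t 18.03 yaw 171.36 F [0.46 8.21 8.58] M [ 1.4853 -0.3126  0.2323] tau6 -0.539 w 0.285 q6 -1.6782
```

Call:
arm_command:
  commands:
    - [0,0.004,-0.003,0,0,0,1]
    - [0,0.004,-0.003,0,0,0,1]

```text
time_s: 18.2
eef_pos: [0.5606, -0.1342, 0.0492]
tcp_rot: [0.001, 0.074, 0.997, 0.0]
wrist_force: [2.0, 2.9, 2.0]
gripper_width: 0.29
finger_force: 40.0
```

```bash
python3 m.py
```

```text
t 18.2 yaw 171.53 F [2.05 2.95 2.04] M [ 0.5382 -0.5618 -0.0401] tau6 0.1036 w 0.29 q6 -1.6791
```

Call:
arm_command:
  commands:
    - [0,0,0,0,0,0.03,1]
    - [0,0,0,0,0,0.06,1]
    - [0,0,0,0,0,0.06,1]

```text
time_s: 18.45
eef_pos: [0.5606, -0.134, 0.0492]
tcp_rot: [0.001, 0.122, 0.993, 0.0]
wrist_force: [1.9, 4.0, 2.9]
gripper_width: 0.289
finger_force: 40.0
```

```bash
python3 m.py
```

```text
t 18.45 yaw 166.0 F [1.95 4.03 2.87] M [ 0.865 -0.611  0.005] tau6 0.6559 w 0.289 q6 -1.5831
```

Call:
arm_command:
  commands:
    - [0,0,0,0,0,0.03,1]
    - [0,0,0,0,0,0.06,1]
    - [0,0,0,0,0,0.09,1]

```text
time_s: 18.7
eef_pos: [0.5607, -0.1337, 0.0492]
tcp_rot: [0.0, 0.192, 0.981, 0.001]
wrist_force: [3.2, 7.2, 2.3]
gripper_width: 0.29
finger_force: 40.0
```

```bash
python3 m.py
```

```text
t 18.7 yaw 157.91 F [3.19 7.17 2.32] M [ 1.2035 -0.7482  0.2583] tau6 -0.5393 w 0.29 q6 -1.442
```

Call:
arm_command:
  commands:
    - [0,0,0,0,0,0.03,1]
    - [0,0,0,0,0,0.06,1]
    - [0,0,0,0,0,0.09,1]

```text
time_s: 18.95
eef_pos: [0.5608, -0.1335, 0.0492]
tcp_rot: [0.001, 0.26, 0.965, 0.001]
wrist_force: [4.0, 8.2, 2.1]
gripper_width: 0.29
finger_force: 40.0
```

```bash
python3 m.py
```

```text
t 18.95 yaw 149.81 F [4.05 8.22 2.09] M [ 1.4171 -0.8698  0.2005] tau6 -0.5284 w 0.29 q6 -1.3006
```

Call:
arm_command:
  commands:
    - [0,0.0045,0,0,0,0.03,1]
    - [0,0.0045,0,0,0,0.06,1]
    - [0,0.0045,0,0,0,0.09,1]

```text
time_s: 19.2
eef_pos: [0.561, -0.1332, 0.0492]
tcp_rot: [0.0, 0.328, 0.945, 0.0]
wrist_force: [3.4, 4.8, 3.1]
gripper_width: 0.29
finger_force: 40.0
```

```bash
python3 m.py
```

```text
t 19.2 yaw 141.73 F [3.44 4.81 3.07] M [ 0.7789 -0.5204  0.2037] tau6 -0.5347 w 0.29 q6 -1.1573
```

Call:
arm_command:
  commands:
    - [0,0,0,0,0,0.03,1]
    - [0,0,0,0,0,0.06,1]
    - [0,0,0,0,0,0.09,1]

```text
time_s: 19.45
eef_pos: [0.5612, -0.133, 0.0492]
tcp_rot: [0.0, 0.394, 0.919, 0.001]
wrist_force: [3.4, 5.4, 2.3]
gripper_width: 0.295
finger_force: 40.0
```

```bash
python3 m.py
```

```text
t 19.45 yaw 133.61 F [3.42 5.41 2.3 ] M [ 0.973  -0.7178  0.1854] tau6 -0.5353 w 0.295 q6 -1.016
```

tau6 is steady at −0.535 while turning, which makes it a good stiffness gauge. Total so far is about 71°.

Call:
arm_command:
  commands:
    - [0,0,0,0,0,0.03,1]
    - [0,0,0,0,0,0.06,1]
    - [0,0,0,0,0,0.09,1]

```text
time_s: 19.7
eef_pos: [0.5615, -0.1328, 0.0492]
tcp_rot: [0.001, 0.458, 0.889, 0.001]
wrist_force: [4.6, 6.8, 1.5]
gripper_width: 0.285
finger_force: 40.0
```

```bash
python3 m.py
```

```text
t 19.7 yaw 125.51 F [4.55 6.81 1.47] M [ 1.1302 -0.8881  0.1633] tau6 -0.533 w 0.285 q6 -0.8746
```

Call:
arm_command:
  commands:
    - [0,0,0,0,0,0.03,1]
    - [0,0,0,0,0,0.06,1]
    - [0,0,0,0,0,0.09,1]

```text
time_s: 19.95
eef_pos: [0.5617, -0.1326, 0.0492]
tcp_rot: [0.001, 0.519, 0.855, 0.001]
wrist_force: [4.7, 6.8, 0.9]
gripper_width: 0.289
finger_force: 40.0
```

```bash
python3 m.py
```

```text
t 19.95 yaw 117.41 F [4.71 6.85 0.87] M [ 1.2501 -1.0153  0.2021] tau6 -0.531 w 0.289 q6 -0.7333
```

Call:
arm_command:
  commands:
    - [0.002,0.003,0,0,0,0.03,1]
    - [0.002,0.003,0,0,0,0.06,1]
    - [0.002,0.003,0,0,0,0.09,1]

```text
time_s: 20.2
eef_pos: [0.5621, -0.1325, 0.0492]
tcp_rot: [0.001, 0.578, 0.816, 0.001]
wrist_force: [3.3, 3.8, 2.1]
gripper_width: 0.288
finger_force: 40.0
```

```bash
python3 m.py
```

```text
t 20.2 yaw 109.33 F [3.27 3.8  2.12] M [ 0.6108 -0.8098  0.2209] tau6 -0.5344 w 0.288 q6 -0.5904
```

Call:
arm_command:
  commands:
    - [0,0,0,0,0,0.03,1]
    - [0,0,0,0,0,0.06,1]
    - [0,0,0,0,0,0.09,1]

```text
time_s: 20.45
eef_pos: [0.5623, -0.1324, 0.0492]
tcp_rot: [0.001, 0.635, 0.773, 0.001]
wrist_force: [5.7, 4.3, -0.5]
gripper_width: 0.287
finger_force: 40.0
```

```bash
python3 m.py
```

```text
t 20.45 yaw 101.22 F [ 5.74  4.27 -0.53] M [ 0.747  -0.9094  0.253 ] tau6 -0.5355 w 0.287 q6 -0.449
```

Call:
arm_command:
  commands:
    - [0,0,0,0,0,0.03,1]
    - [0,0,0,0,0,0.06,1]
    - [0,0,0,0,0,0.09,1]

```text
time_s: 20.7
eef_pos: [0.5626, -0.1324, 0.0492]
tcp_rot: [0.001, 0.688, 0.726, 0.001]
wrist_force: [5.6, 6.3, -0.4]
gripper_width: 0.289
finger_force: 40.0
```

```bash
python3 m.py
```

```text
t 20.7 yaw 93.12 F [ 5.64  6.32 -0.38] M [ 0.7446 -1.1063  0.2157] tau6 -0.5346 w 0.289 q6 -0.3076
```

Call:
arm_command:
  commands:
    - [0,0,0,0,0,0.03,1]
    - [0,0,0,0,0,0.06,1]
    - [0,0,0,0,0,0.09,1]

```text
time_s: 20.95
eef_pos: [0.5629, -0.1324, 0.0492]
tcp_rot: [0.001, 0.737, 0.676, 0.001]
wrist_force: [7.5, 5.0, -1.3]
gripper_width: 0.287
finger_force: 40.0
```

```bash
python3 m.py
```

```text
t 20.95 yaw 85.01 F [ 7.52  4.96 -1.29] M [ 0.8172 -1.2467  0.2523] tau6 -0.5317 w 0.287 q6 -0.1662
```

```bash
cat > tr.py <<'E'
from h import *
import sys
n=sys.argv[1]
for c in("scene","top"):
    im,M,K,k1=snap(c,f"{c}_{n}.png");uv=proj([.6005,-.0079,.155],M,K,k1);uf=proj([.6005+.0028,-.0079+.0096,.155],M,K,k1)
    print(c,"top",uv.round(1),"10mm",(uf-uv).round(2),[(round(b["confidence"],2),(np.array(b["extent"])*[640,400,640,400]).round(1).tolist()) for b in boxes_of(c,"cartridge")[:2]])
E
python3 tr.py a
```

```text
scene top [300.4 207.7] 10mm [3.66 2.94] [(0.66, [299.3, 209.1, 311.4, 236.9])]
top top [319.1 153.2] 10mm [-4.18 -1.22] [(0.62, [311.7, 148.4, 321.4, 163.4])]
```

Call:
arm_command:
  commands:
    - [0.002,0.003,0,0,0,0.03,1]
    - [0.002,0.003,0,0,0,0.06,1]
    - [0.002,0.003,0,0,0,0.09,1]

```text
time_s: 21.4
eef_pos: [0.5633, -0.1324, 0.0492]
tcp_rot: [0.001, 0.783, 0.622, 0.001]
wrist_force: [6.2, 3.0, -0.4]
gripper_width: 0.287
finger_force: 40.0
```

```bash
python3 m.py; python3 tr.py b
python3 - <<'E'
import cv2
o=cv2.imread("pics/scene_a.png");n=cv2.imread("pics/scene_b.png")
r=[x[170:260,250:340] for x in(o,n)]
cv2.imwrite("pics/ab.png",cv2.resize(cv2.hconcat(r),None,fx=4.4,fy=5))
E
```

```text
t 21.4 yaw 76.95 F [ 6.17  3.02 -0.43] M [ 0.223  -0.9397  0.2581] tau6 -0.4757 w 0.287 q6 -0.024
scene top [300.4 207.7] 10mm [3.66 2.94] [(0.69, [300.9, 208.5, 312.3, 237.4])]
top top [319.1 153.2] 10mm [-4.18 -1.22] [(0.63, [308.8, 147.5, 320.5, 164.5])]
```

View pics/ab.png

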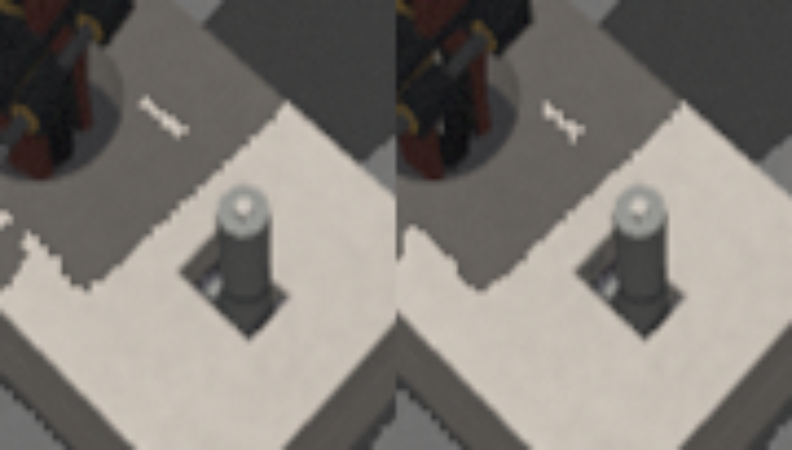

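Both frames show the cartridge upright in the pocket, its top at about full pixel (305,212). The pad has pushed it some 10 mm towards the stop. I'll track the shift between frames numerically.

```bash
cat > sh.py <<'E'
import cv2,numpy as np,sys
a,b=sys.argv[1:]
for c,x0,x1,y0,y1,g in(("scene",299,312,210,236,(3.66,2.94)),("top",308,322,148,163,(-4.18,-1.22))):
    A,B=[cv2.cvtColor(cv2.imread(f"pics/{c}_{n}.png"),6).astype(np.float32) for n in(a,b)]
    W=np.eye(2,3,dtype=np.float32)
    # shift of a patch around the cartridge top, sub-pixel
    t=A[y0:y0+16,x0-1:x1+1] if c=="scene" else A[y0:y1+1,x0:x1]
    h,w=t.shape;xs=x0-1 if c=="scene" else x0
    W[0,2],W[1,2]=xs,y0
    cc,W=cv2.findTransformECC(t,B,W,cv2.MOTION_TRANSLATION,(3,200,1e-5),None,1)
    d=np.array([W[0,2]-xs,W[1,2]-y0]);print(c,round(cc,3),d.round(2),"mm along y",(d@g/np.dot(g,g)*10).round(2))
E
python3 sh.py a b
```

```text
scene 0.998 [0.02 0.04] mm along y 0.09
top 0.997 [-0.05 -0.01] mm along y 0.12
```

The cartridge no longer moves, so it is at the stop. The moment reading is noisy, so I'll back off with fine readings to locate the contact step.

Call:
arm_command:
  commands:
    - [0,0,0,0,0,-0.03,1]
    - [0,0,0,0,0,-0.06,1]

```text
time_s: 21.77
eef_pos: [0.5631, -0.1324, 0.0492]
tcp_rot: [0.001, 0.752, 0.66, 0.001]
wrist_force: [3.4, 1.5, 1.1]
gripper_width: 0.287
finger_force: 40.0
```

```bash
python3 m.py
```

```text
t 21.77 yaw 82.53 F [3.43 1.51 1.11] M [ 0.2684 -0.7949 -0.0713] tau6 0.7334 w 0.287 q6 -0.1219
```

Call:
arm_command:
  commands:
    - [0,0,0,0,0,-0.03,1]

```text
time_s: 21.85
eef_pos: [0.563, -0.1323, 0.0492]
tcp_rot: [0.001, 0.736, 0.677, 0.001]
wrist_force: [3.4, 2.2, 0.2]
gripper_width: 0.29
finger_force: 40.0
```

```bash
python3 m.py
```

```text
t 21.85 yaw 85.24 F [3.43 2.18 0.17] M [ 0.3175 -0.7415 -0.1768] tau6 0.6016 w 0.29 q6 -0.1693
```

Call:
arm_command:
  commands:
    - [0,0,0,0,0,-0.03,1]

```text
time_s: 21.93
eef_pos: [0.5629, -0.1323, 0.0492]
tcp_rot: [0.001, 0.72, 0.694, 0.001]
wrist_force: [3.5, 1.5, 1.3]
gripper_width: 0.29
finger_force: 40.0
```

```bash
python3 m.py
```

```text
t 21.93 yaw 87.94 F [3.47 1.48 1.29] M [ 0.2825 -0.6289 -0.1947] tau6 0.5616 w 0.29 q6 -0.2163
```

Call:
arm_command:
  commands:
    - [0,0,0,0,0,-0.03,1]

```text
time_s: 22.02
eef_pos: [0.5628, -0.1323, 0.0492]
tcp_rot: [0.001, 0.703, 0.711, 0.001]
wrist_force: [3.3, 2.9, 1.9]
gripper_width: 0.284
finger_force: 40.0
```

```bash
python3 m.py
```

```text
t 22.02 yaw 90.63 F [3.32 2.89 1.93] M [ 0.3131 -0.627  -0.1994] tau6 0.5649 w 0.284 q6 -0.2634
```

Call:
arm_command:
  commands:
    - [0,0,0,0,0,-0.03,1]

```text
time_s: 22.1
eef_pos: [0.5627, -0.1323, 0.0492]
tcp_rot: [0.001, 0.686, 0.727, 0.001]
wrist_force: [2.4, 1.4, 2.0]
gripper_width: 0.289
finger_force: 40.0
```

```bash
python3 m.py
```

```text
t 22.1 yaw 93.34 F [2.38 1.41 2.02] M [ 0.2819 -0.5885 -0.1859] tau6 0.5647 w 0.289 q6 -0.3106
```

Call:
arm_command:
  commands:
    - [0,0,0,0,0,-0.03,1]

```text
time_s: 22.18
eef_pos: [0.5626, -0.1323, 0.0492]
tcp_rot: [0.001, 0.669, 0.743, 0.001]
wrist_force: [2.8, 2.8, 2.7]
gripper_width: 0.29
finger_force: 40.0
```

```bash
python3 m.py
```

```text
t 22.18 yaw 96.04 F [2.81 2.78 2.66] M [ 0.2445 -0.5357 -0.1848] tau6 0.5641 w 0.29 q6 -0.3577
```

Call:
arm_command:
  commands:
    - [0,0,0,0,0,-0.03,1]

```text
time_s: 22.27
eef_pos: [0.5625, -0.1323, 0.0492]
tcp_rot: [0.0, 0.651, 0.759, 0.0]
wrist_force: [2.0, 1.8, 2.0]
gripper_width: 0.284
finger_force: 40.0
```

```bash
python3 m.py
```

```text
t 22.27 yaw 98.74 F [1.97 1.79 2.03] M [ 0.1762 -0.4442 -0.1886] tau6 0.5634 w 0.284 q6 -0.4048
```

Call:
arm_command:
  commands:
    - [0,0,0,0,0,-0.03,1]

```text
time_s: 22.35
eef_pos: [0.5624, -0.1323, 0.0492]
tcp_rot: [0.0, 0.633, 0.774, 0.0]
wrist_force: [1.8, 1.4, 2.9]
gripper_width: 0.29
finger_force: 40.0
```

```bash
python3 m.py
```

```text
t 22.35 yaw 101.44 F [1.82 1.44 2.94] M [ 0.2061 -0.404  -0.1784] tau6 0.5628 w 0.29 q6 -0.4519
```

Call:
arm_command:
  commands:
    - [0,0,0,0,0,-0.03,1]

```text
time_s: 22.43
eef_pos: [0.5623, -0.1324, 0.0492]
tcp_rot: [0.0, 0.615, 0.789, 0.0]
wrist_force: [0.9, 1.8, 3.1]
gripper_width: 0.285
finger_force: 40.0
```

```bash
python3 m.py
```

```text
t 22.43 yaw 104.14 F [0.93 1.82 3.12] M [ 0.1972 -0.4081 -0.1468] tau6 0.5621 w 0.285 q6 -0.499
```

Call:
arm_command:
  commands:
    - [0,0,0,0,0,-0.03,1]

```text
time_s: 22.52
eef_pos: [0.5622, -0.1324, 0.0492]
tcp_rot: [0.0, 0.596, 0.803, 0.0]
wrist_force: [0.6, 1.2, 3.4]
gripper_width: 0.285
finger_force: 40.0
```

```bash
python3 m.py
```

```text
t 22.52 yaw 106.84 F [0.64 1.16 3.35] M [ 0.1446 -0.2822 -0.1617] tau6 0.5613 w 0.285 q6 -0.5462
```

The backward drag is the free value (−0.18) from yaw 85 outwards, so contact lies at about yaw 80–86. I go forward again with fine readings.

Call:
arm_command:
  commands:
    - [0,0,0,0,0,0.03,1]
    - [0,0,0,0,0,0.06,1]
    - [0,0,0,0,0,0.09,1]

```text
time_s: 22.77
eef_pos: [0.5625, -0.1323, 0.0492]
tcp_rot: [0.001, 0.653, 0.758, 0.0]
wrist_force: [3.3, 2.1, 1.9]
gripper_width: 0.286
finger_force: 40.0
```

```bash
python3 m.py
```

```text
t 22.77 yaw 98.53 F [3.3  2.07 1.91] M [ 0.2796 -0.5932  0.1554] tau6 -0.5664 w 0.286 q6 -0.4008
```

Call:
arm_command:
  commands:
    - [0,0,0,0,0,0.03,1]

```text
time_s: 22.85
eef_pos: [0.5626, -0.1323, 0.0492]
tcp_rot: [0.001, 0.67, 0.742, 0.0]
wrist_force: [3.3, 1.9, 1.7]
gripper_width: 0.29
finger_force: 40.0
```

```bash
python3 m.py
```

```text
t 22.85 yaw 95.83 F [3.25 1.91 1.74] M [ 0.238  -0.6201  0.1654] tau6 -0.5516 w 0.29 q6 -0.3537
```

Call:
arm_command:
  commands:
    - [0,0,0,0,0,0.03,1]

```text
time_s: 22.93
eef_pos: [0.5627, -0.1323, 0.0492]
tcp_rot: [0.001, 0.688, 0.726, 0.001]
wrist_force: [3.9, 2.3, 1.5]
gripper_width: 0.289
finger_force: 40.0
```

```bash
python3 m.py
```

```text
t 22.93 yaw 93.13 F [3.88 2.32 1.45] M [ 0.3063 -0.6028  0.2115] tau6 -0.5501 w 0.289 q6 -0.3066
```

Call:
arm_command:
  commands:
    - [0,0,0,0,0,0.03,1]

```text
time_s: 23.02
eef_pos: [0.5628, -0.1323, 0.0492]
tcp_rot: [0.001, 0.704, 0.71, 0.001]
wrist_force: [2.9, 3.1, 2.0]
gripper_width: 0.289
finger_force: 40.0
```

```bash
python3 m.py
```

```text
t 23.02 yaw 90.43 F [2.91 3.13 2.02] M [ 0.3375 -0.6947  0.1902] tau6 -0.5495 w 0.289 q6 -0.2594
```

Call:
arm_command:
  commands:
    - [0,0,0,0,0,0.03,1]

```text
time_s: 23.1
eef_pos: [0.5629, -0.1323, 0.0492]
tcp_rot: [0.001, 0.721, 0.693, 0.001]
wrist_force: [4.2, 2.9, 0.4]
gripper_width: 0.29
finger_force: 40.0
```

```bash
python3 m.py
```

```text
t 23.1 yaw 87.73 F [4.24 2.86 0.39] M [ 0.3338 -0.8263  0.2049] tau6 -0.549 w 0.29 q6 -0.2123
```

Call:
arm_command:
  commands:
    - [0,0,0,0,0,0.03,1]

```text
time_s: 23.18
eef_pos: [0.563, -0.1323, 0.0492]
tcp_rot: [0.001, 0.737, 0.676, 0.001]
wrist_force: [4.5, 2.3, -0.2]
gripper_width: 0.29
finger_force: 40.0
```

```bash
python3 m.py
```

```text
t 23.18 yaw 85.03 F [ 4.47  2.35 -0.16] M [ 0.3089 -0.8139  0.174 ] tau6 -0.543 w 0.29 q6 -0.1652
```

Call:
arm_command:
  commands:
    - [0,0,0,0,0,0.03,1]

```text
time_s: 23.27
eef_pos: [0.5631, -0.1324, 0.0492]
tcp_rot: [0.001, 0.753, 0.658, 0.001]
wrist_force: [4.5, 2.2, -0.9]
gripper_width: 0.29
finger_force: 40.0
```

```bash
python3 m.py
```

```text
t 23.27 yaw 82.33 F [ 4.54  2.19 -0.89] M [ 0.3222 -0.8447  0.25  ] tau6 -0.4762 w 0.29 q6 -0.1181
```

Call:
arm_command:
  commands:
    - [0,0,0,0,0,0.03,1]

```text
time_s: 23.35
eef_pos: [0.5632, -0.1324, 0.0492]
tcp_rot: [0.001, 0.768, 0.64, 0.001]
wrist_force: [5.3, 2.6, -1.2]
gripper_width: 0.291
finger_force: 40.0
```

```bash
python3 m.py
```

```text
t 23.35 yaw 79.64 F [ 5.34  2.65 -1.16] M [ 0.3403 -0.8986  0.2703] tau6 -0.4751 w 0.291 q6 -0.071
```

Call:
arm_command:
  commands:
    - [0,0,0,0,0,0.03,1]

```text
time_s: 23.43
eef_pos: [0.5633, -0.1324, 0.0492]
tcp_rot: [0.001, 0.783, 0.622, 0.001]
wrist_force: [5.7, 2.6, -0.7]
gripper_width: 0.289
finger_force: 40.0
```

```bash
python3 m.py
```

```text
t 23.43 yaw 76.94 F [ 5.67  2.58 -0.7 ] M [ 0.2997 -0.9239  0.2427] tau6 -0.4701 w 0.289 q6 -0.0239
```

Call:
arm_command:
  commands:
    - [0,0,0,0,0,0.03,1]

```text
time_s: 23.52
eef_pos: [0.5634, -0.1324, 0.0492]
tcp_rot: [0.001, 0.797, 0.603, 0.001]
wrist_force: [5.0, 1.3, -0.5]
gripper_width: 0.289
finger_force: 40.0
```

```bash
python3 m.py
```

```text
t 23.52 yaw 74.24 F [ 5.03  1.32 -0.49] M [ 0.3121 -1.0405  0.3171] tau6 -0.4642 w 0.289 q6 0.0232
```

Call:
arm_command:
  commands:
    - [0,0,0,0,0,0.03,1]

```text
time_s: 23.6
eef_pos: [0.5635, -0.1324, 0.0492]
tcp_rot: [0.001, 0.811, 0.585, 0.001]
wrist_force: [5.9, 0.8, -1.3]
gripper_width: 0.289
finger_force: 40.0
```

```bash
python3 m.py
```

```text
t 23.6 yaw 71.55 F [ 5.9   0.77 -1.29] M [ 0.3192 -0.9708  0.2887] tau6 -0.4583 w 0.289 q6 0.0703
```

tau6 steps by 0.07 between yaw 85.0 and 82.3, so contact is at about 84.7. I'm now 13° past it. I'll add 5.4° (about 18.5° in all), then release and rise.

Call:
arm_command:
  commands:
    - [0,0,0,0,0,0.03,1]
    - [0,0,0,0,0,0.06,1]

```text
time_s: 23.77
eef_pos: [0.5637, -0.1325, 0.0492]
tcp_rot: [0.001, 0.838, 0.546, 0.001]
wrist_force: [6.0, 1.2, -2.4]
gripper_width: 0.286
finger_force: 40.0
```

```bash
python3 m.py
```

```text
t 23.77 yaw 66.15 F [ 6.04  1.25 -2.36] M [ 0.2445 -1.0982  0.2455] tau6 -0.4464 w 0.286 q6 0.1646
```

Call:
arm_command:
  commands:
    - [0,0,0,0,0,0,1]
    - [0,0,0,0,0,0,1]
    - [0,0,0,0,0,0,0.09]
    - [0,0,0,0,0,0,0.09]
    - [0,0,0,0,0,0,0.09]
    - [0,0,0,0,0,0,0.09]
    - [0,0,0,0,0,0,0.09]
    - [0,0,0,0,0,0,0.09]

```text
time_s: 24.43
eef_pos: [0.5615, -0.1323, 0.0488]
tcp_rot: [-0.0, 0.838, 0.546, -0.0]
wrist_force: [-0.2, -0.6, -1.1]
gripper_width: 0.455
finger_force: 0.0
```

```bash
python3 m.py
```

```text
t 24.43 yaw 66.18 F [-0.16 -0.61 -1.05] M [-0.0309 -0.0649  0.0059] tau6 -0.0024 w 0.455 q6 0.1636
```

Call:
arm_command:
  commands:
    - [0,0,-0.1,0,0,0,0.09]
    - [0,0,-0.25,0,0,0,0.09]
    - [0,0,-0.4,0,0,0,0.09]
    - [0,0,-0.55,0,0,0,0.09]
    - [0,0,-0.7,0,0,0,0.09]
    - [0,0,-0.8,0,0,0,0.09]
    - [0,0,-0.8,0,0,0,0.09]
    - [0,0,-0.8,0,0,0,0.09]
    - [0,0,-0.8,0,0,0,0.09]

```text
time_s: 25.18
eef_pos: [0.561, -0.1321, 0.248]
tcp_rot: [-0.001, 0.838, 0.546, -0.001]
wrist_force: [0.5, -0.4, -1.1]
gripper_width: 0.453
finger_force: 0.0
```

```bash
python3 m.py; python3 tr.py c; python3 sh.py b c
```

```text
t 25.18 yaw 66.19 F [ 0.46 -0.42 -1.07] M [ 0.0197 -0.0073 -0.0265] tau6 0.0004 w 0.453 q6 0.1637
scene top [300.4 207.7] 10mm [3.66 2.94] [(0.59, [299.8, 206.6, 312.6, 237.0])]
top top [319.1 153.2] 10mm [-4.18 -1.22] [(0.71, [257.4, 188.7, 266.3, 258.5]), (0.42, [311.0, 147.4, 322.6, 164.6])]
scene 0.975 [0.02 0.16] mm along y 0.24
top 0.998 [0.02 0.  ] mm along y -0.05
```

The cartridge hasn't moved since it reached the stop, and the robot is clear. I hand in.

```bash
python3 -c "
from plant import *
print(hand_in())"
```

```text
the job is handed in; nothing more can be done
None
```

I handed in the job at about 25 s: the cartridge stands in the pocket against its stop, the knob is about 18.5° past the point where it stiffened (an estimated 13 N on the pad), and the gripper is clear; no verdict came back.

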